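Clamp a chisel in the sharpening jig

TASK

The chisel in the green sharpening jig is held only loosely. Run the square brass nut down clockwise with the fingers until it is snug, then tighten it with the red-handled spanner, not the fingers, until it will turn no further, and lay the spanner flat on the black mat again. Leave the other things on the bench where they are.

Things in the scene. Friction and masses are not known exactly. Their poses are not given: they have to be found in the camera images.
- jig: Green cast jig fixed to the bench, base 170 x 120 x 14 mm, origin at the centre of its underside, z up. Its bed (160 mm along the slope, 100 mm wide) rises at 26 degrees towards the jig's +x; the bed's face passes through (0, 0, 100 mm) and looks up and back to -x. The chisel (blade 20 x 6 mm) lies fixed along the slope; its handle (30 mm thick) rises beyond the bed's top end
- stud_foot (a point): Where the stud stands in the middle of the bed's face; axes as the jig's bed: x up the slope, y across, z square to the bed. The chisel's centre line is at y = 31 mm, its handle begins at x = 120 mm and ends at x = 290 mm. A dark clamp bar (44 x 86 mm, top 16 mm off the bed) and a washer (radius 21 mm, top 19 mm off the bed) lie under the nut
- square_nut: Square brass nut, captive on the stud, 32 mm across flats, 28 mm tall; origin at the centre of its underside on the stud's axis, 19 mm off the bed; z along the stud outwards (26 degrees from vertical); x and y are square to its flats. The stud ends 6 mm above it. It turns by spin plus clamp and stays at this height
- spin (a joint): Free running of the nut on its thread, rad, growing clockwise as seen from outside, easy to turn; at 2.5 it is snug and goes no further by itself
- clamp (a joint): Tightening of the snug nut, rad, clockwise, needs about 1.5 N m; firm stop at 0.6. Nut turn in all = spin + clamp
- spanner: Open-ended spanner, 0.25 kg or so; origin under the centre of the red handle (125 x 24 x 20 mm, along x); x points to the jaw, z up as it lies (it is the same on both faces). At the middle of the handle is the place to grip
- spanner_jaw (a point): Centre of the spanner's open jaw, 125 mm from the handle's centre and 10 mm above the underside: a nut sits here; the mouth opens to the spanner's +x. Gap 35 mm, prongs 12 mm wide and 12 mm thick (so 59 mm over all), reaching 16 mm past this point with flared ends to 27 mm; the bottom of the mouth is 18 mm behind it
- mat: Black rubber mat fixed on the bench, 340 x 300 x 3 mm; origin at the centre of its underside
- blank: Dark wooden blank 20 x 130 x 20 mm lying on the mat; origin under its centre
- glue: Yellow glue bottle, radius 26, 150 mm tall; origin under its centre
- sander: Cork sanding block 90 x 45 x 30 mm; origin under its centre
- tape: Yellow roll of tape lying flat, outer radius 50, 25 mm tall; origin under its centre
- centre: Steel lathe drive centre standing on its base, radius 16, 74 mm tall; origin under its centre
- jar: Amber glass jar, radius 33, 70 mm tall; origin under its centre

How it is judged:
On the way, in this order (a step that is already met when the one before it is completed fails the run):
1. the nut has been run down with the fingers until snug (spin above 2.35) (value of joint spin above 2.35 rad), for 0.1 s.
2. the nut has been tightened with the spanner to its stop (clamp above 0.52) (value of joint clamp above 0.52 rad and value of joint spin above 2.2 rad), for 0.1 s.
At the end, for the whole second after the job is handed in: The nut is snug (spin above 2.1 rad) and tightened (clamp above 0.52 rad); the spanner lies flat (within 0.15 rad) and still with the middle of its handle over the mat and its jaw below 30 mm (value of joint spin above 2.1 rad and value of joint clamp above 0.52 rad and x of spanner in the frame of mat between -0.17 and 0.17 m and y of spanner in the frame of mat between -0.15 and 0.15 m and height (world z) of spanner_jaw below 0.03 m and (angle between spanner's own z axis and vertical below 0.15 rad or angle between spanner's own z axis and vertical above 2.99 rad) and linear speed of spanner below 0.02 m/s); the robot touches nothing.
It fails at once if the spanner touches the nut before the fingers have run it down (spin below 2.0) (value of joint spin below 2 rad and contact force between spanner and square_nut above 1 N).
It fails at once if the fingers, not the spanner, tighten the nut (clamp above 0.3 with fingers on the nut) (value of joint clamp above 0.3 rad and contact force between the fingers and square_nut above 2 N).
It fails at once if another thing is moved more than 30 mm (distance of any of blank, glue, sander, tape, centre, jar from where it was at the start of the episode above 0.03 m).
It also fails if it takes over 72 s, if anything falls off the work surface, if the arm or the gripper's body presses on something with over 40 N, if the wrist force passes 120 N, or if a joint passes its speed limit or range.

ROBOT

A 7-joint arm with a two-finger parallel gripper is mounted at the origin on the work surface. World frame = base frame: x ahead of the robot, y to its left, z up, the work surface at z = 0. Lengths are in m, angles in rad, forces in N, time in s.
With the tool pointing down it reaches from about 0.425 to 0.95 m from the base axis. Payload 4.7 kg.
Tool frame: the origin (TCP) lies between the finger pads; the fingertips stand 25 mm ahead of it and the grasp point (between the pads) lies 6 mm ahead of it; z points along the fingers, y is the line along which they close (so a half turn about z gives the same grasp; the last joint's range is limited). The gripper opens to 85 mm and grips with 20 to 120 N. Pads are 22 mm wide; open, the fingers measure 114 mm over their backs; the gripper's body (76 mm by 85 mm) begins 54 mm behind the grasp point. The pads swing forward as they close: fully open they stand 13 mm farther back than shut.
Start: joints at [1.223, 0.469, -0.049, 1.532, 0.024, 1.141, -0.082], TCP at [0.212, -0.641, 0.23] pointing down, gripper open.
Joint ranges: [-2.59, 2.59], [-0.33, 1.99], [-1.39, 1.29], [0.1, 2.45], [-1.04, 4.18], [0.21, 1.99], [-2.66, 2.66]. Speed limits (rad/s): [2.57, 2.57, 3.14, 3.14, 3.14, 3.14, 3.14].

INTERFACE

Orientations are given as a 3x3 rotation matrix whose columns are the frame's x, y, z axes.
In Python, from rig import * gives the robot as it stands. Calls block until the motion is done:
- movep(position, orientation): joint-space move of the TCP to a pose.
- move_l(position, attitude=None, feed=0.15, until_force=None): straight line of the TCP; attitude=None keeps the orientation; feed is the mean speed in m/s. With until_force (N) it stops when the force on the tool has changed by that much, and returns True; else False.
- move_joints(angles): joint-space move.
- command_gripper(opening, newtons=None): finger opening in m; newtons is the grip in N (None keeps the last); returns when the fingers have stopped.
- sleep(seconds).
- inverse_kinematics(position, orientation): joint angles nearest the present ones, or None.
- sense(): the state.
- camera(name): name is "side" or "top" or "wrist"; returns (picture, depth): 384x512x3 uint8, red, green, blue; 384x512 float32, m along the optical axis (not along the pixel's ray), 0 where there is no reading.
- camera_params(name): a dict with "K" (3x3 intrinsics, pixels), "dist" ([k1, k2, p1, p2, k3] as OpenCV has them; the pictures are not rectified), "position" and "rotation" of the camera in the world; the wrist camera has in their place "tool_from_camera" (4x4, takes a point from camera to tool coordinates, whose origin is the TCP and whose axes are the flange's). Camera axes: x right, y down, z forward; pixel columns grow to the right and rows downward; lengths in m; the calibration is good to about 2 mm. A picture is of the moment at which its call begins: read the wrist's pose just before it. camera_params takes no time and is no camera call.
A pose or a line that the arm cannot do raises Unreachable and nothing moves.
- finish_job(): hands the job in; it is judged then, once.
The state is a dict: "time_s": time; "joint_pos": joint angles; "qd": joint speeds; "joint_efforts": joint torques, N m; "position": TCP position; "tcp_rot": TCP orientation; "wrist_force": force on the tool from outside, world axes, zero at the start; "ft_torque": the same for the moment, N m; "finger_gap": finger opening in m; "gripper_force": force on a finger pad.
Only numpy, scipy, OpenCV 4.12 (cv2) and the standard library are available. Lean on these libraries where they do the work, as an engineer would, in place of code of your own. Each camera call takes 0.05 s, during which the arm holds its last target. There are 200 camera calls.

## Working session

There is one attempt and no reset: what is moved stays moved. The work goes in short steps, each a Python script; the robot and the scene stay as the last script left them, time stands still between calls to the robot, and variables do not carry over. Pictures are saved under pics/ and viewed, at most 13 in all, crops included, and the job is handed in when it is done.

```bash
ls; mkdir -p pics
python3 - <<'E'
from rig import *
import cv2, numpy as np
for n in ("top","side"):
    im,d=camera(n); cv2.imwrite(f"pics/{n}0.png",im[:,:,::-1]); np.save(f"{n}.npy",d); np.save(f"{n}_im.npy",im)
    print(n,camera_params(n))
print(camera_params("wrist")); print(sense())
E
```

```text
pics
top {'K': array([[401.991525  ,   0.        , 257.25755816],
       [  0.        , 401.991525  , 195.77312808],
       [  0.        ,   0.        ,   1.        ]]), 'dist': array([-0.13295895,  0.        ,  0.        ,  0.        ,  0.        ]), 'position': array([0.39992938, 0.0232039 , 1.07713694]), 'rotation': array([[-0.00885481, -0.98560258,  0.16884651],
       [-0.99994871,  0.00955772,  0.00335075],
       [-0.0049163 , -0.16880818, -0.98563666]])}
side {'K': array([[385.15931278,   0.        , 251.85417555],
       [  0.        , 385.15931278, 193.61060014],
       [  0.        ,   0.        ,   1.        ]]), 'dist': array([0.01916274, 0.        , 0.        , 0.        , 0.        ]), 'position': array([0.07475795, 0.60893109, 0.76341079]), 'rotation': array([[-0.78518191, -0.38815049,  0.48252312],
       [-0.61887644,  0.5194412 , -0.5892137 ],
       [-0.0219388 , -0.76126213, -0.64807303]])}
{'K': array([[280.62225741,   0.        , 255.66588965],
       [  0.        , 280.62225741, 193.94896704],
       [  0.        ,   0.        ,   1.        ]]), 'dist': array(
[... 564 characters left out ...]
, 'qd': array([ 0.00040534, -0.00125513,  0.00107152, -0.00094277,  0.00088354,
        0.00094975, -0.00121226]), 'joint_efforts': array([ 6.16805046e-04, -5.11514461e+01, -4.68807039e-02, -2.38392091e+01,
        1.08061644e-02,  4.34355985e-03,  1.80756581e-05]), 'position': array([ 0.21141021, -0.64048033,  0.22874955]), 'tcp_rot': array([[ 9.49603032e-01,  3.13454493e-01, -6.02741795e-04],
       [ 3.13455068e-01, -9.49601567e-01,  1.66847635e-03],
       [-4.93731438e-05, -1.77332268e-03, -9.99998426e-01]]), 'wrist_force': array([-1.06387755,  0.15280813, -0.30461521]), 'ft_torque': array([ 0.03495781, -0.04103541, -0.00963588]), 'gripper_force': 0.0, 'finger_gap': 0.08511197594610222}
```

View pics/top0.png

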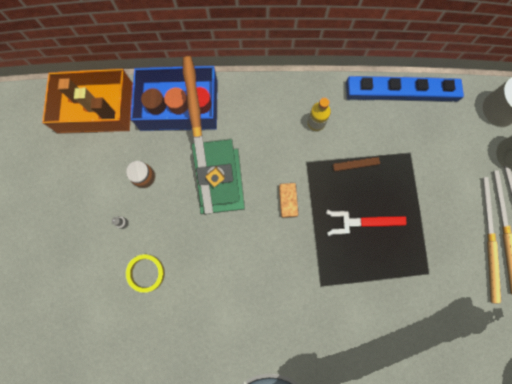

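View pics/side0.png

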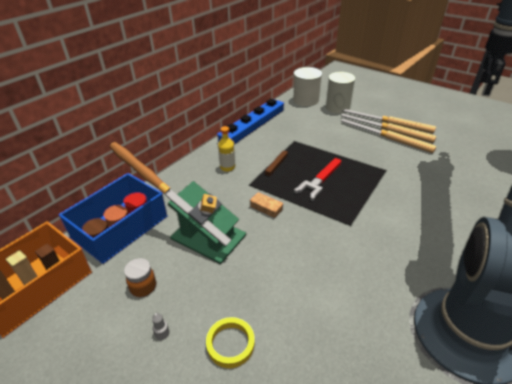

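The top view shows the nut at about (215,177), the jig base at (217,177), the spanner handle at (383,222) and its jaw at (338,222). The side view confirms the chisel handle rising towards world +x, with the bed facing the robot.

```bash
cat > h.py <<'E'
import numpy as np, cv2
from scipy.spatial.transform import Rotation as R
def rays(cp,pts,pose=None):
    n=cv2.undistortPoints(np.float64(pts).reshape(-1,1,2),cp["K"],cp["dist"])[:,0]
    d=np.c_[n,np.ones(len(n))]
    if pose is None: return cp["position"],d@cp["rotation"].T
    T=pose@cp["tool_from_camera"]; return T[:3,3],d@T[:3,:3].T
def at_depth(cp,pts,z,pose=None):
    o,d=rays(cp,pts,pose); return o+d*np.asarray(z)[:,None]
def on_plane(cp,pts,p0,n,pose=None):
    o,d=rays(cp,pts,pose); return o+d*(((p0-o)@n)/(d@n))[:,None]
def pose(s):
    T=np.eye(4);T[:3,:3]=s["tcp_rot"];T[:3,3]=s["position"];return T
def pix(m): 
    v,u=np.nonzero(m); return np.c_[u,v].astype(float),v,u
def biggest(m):
    n,l,st,_=cv2.connectedComponentsWithStats(m.astype(np.uint8)); return l==1+np.argmax(st[1:,4])
Z=np.array([0,0,1.])
E
python3 - <<'E'
from rig import camera_params
from h import *
for n in ("top","side"):
    cp=camera_params(n); im=np.load(n+"_im.npy"); d=np.load(n+".npy")
    hsv=cv2.cvtColor(im,cv2.COLOR_RGB2HSV); H,S,V=[hsv[...,i].astype(int) for i in range(3)]
    g=biggest((H>60)&(H<90)&(S>90)&(V>30)&(d>0)); p,v,u=pix(cv2.erode(g.astype(np.uint8),np.ones((3,3))))
    P=at_depth(cp,p,d[v,u])
    # bed plane by ransac
    rng=np.random.default_rng(0);best=None
    for _ in range(500):
        a=P[rng.choice(len(P),3,False)];nn=np.cross(a[1]-a[0],a[2]-a[0]);nn/=np.linalg.norm(nn)+1e-12
        if abs(nn[2])>0.97 or abs(nn[2])<.75: continue
        i=abs((P-a[0])@nn)<.003
        if best is None or i.sum()>best.sum(): best=i
    Q=P[best];c=Q.mean(0);nn=np.linalg.svd(Q-c)[2][2];nn*=np.sign(nn[2])
    print(n,"bed",best.sum(),len(P),"c",c,"n",nn,"tilt",np.degrees(np.arccos(nn[2])),"yaw",np.degrees(np.arctan2(-nn[1],-nn[0])))
    B=P[(P[:,2]<.02)]; print(" base pts",len(B), B.min(0),B.max(0))
    if len(B)>50: 
        r=cv2.minAreaRect(B[:,:2].astype(np.float32)*1000); print(r)
    m=((H<8)|(H>172))&(S>150)&(V>90)
    p,v,u=pix(m);P=at_depth(cp,p,np.where(d[v,u]>0,d[v,u],1)); k=(P[:,1]<-.1)&(P[:,2]<.06)&(P[:,2]>-.01)
    Pp=on_plane(cp,p[k],np.array([0,0,.023]),Z); r=cv2.minAreaRect(Pp[:,:2].astype(np.float32)*1000); print(" spanner red",k.sum(),r,"z",np.median(P[k,2]))
    c=np.array(r[0])/1000
    # steel
    p,v,u=pix((S<60)&(V>90)&(d>0));P=at_depth(cp,p,d[v,u]);k=(np.linalg.norm(P[:,:2]-c,axis=1)<.17)&(P[:,2]<.05)&(np.linalg.norm(P[:,:2]-c,axis=1)>.06)
    # keep within mat: background must be dark
    Pp=on_plane(cp,p[k],np.array([0,0,.019]),Z);print(" steel",k.sum(),Pp.mean(0),cv2.minAreaRect(Pp[:,:2].astype(np.float32)*1000))
    # nut
    p,v,u=pix((H>12)&(H<28)&(S>110)&(V>110)&(d>0));P=at_depth(cp,p,d[v,u]);
    k=(P[:,2]>.1)&(P[:,2]<.17)&(abs(P[:,1]-.12)<.1)
    print(" nut",k.sum(),P[k].mean(0),P[k].min(0),P[k].max(0))
    x0,y0,x1,y1=(175,130,265,220) if n=="top" else (150,160,250,260)
    cv2.imwrite(f"pics/{n}_nut.png",cv2.resize(im[y0:y1,x0:x1,::-1],None,fx=6,fy=6,interpolation=2))
E
```

```text
top bed 849 1163 c [0.63054507 0.1111472  0.10082631] n [-0.43566735 -0.03708857  0.89934331] tilt 25.928117437280825 yaw 4.865884620019501
 base pts 214 [0.54685633 0.0704018  0.00874835] [0.708336   0.14040191 0.01944331]
((627.6884155273438, 106.59423828125), (160.70828247070312, 70.28517150878906), 0.9586486220359802)
 spanner red 465 ((509.0427551269531, -309.7774353027344), (123.71324157714844, 26.809223175048828), 89.19491577148438) z 0.022239799779178338
 steel 1968 [ 0.49446958 -0.36704738  0.019     ] ((472.6575622558594, -326.86572265625), (252.7578582763672, 315.3780822753906), 20.932649612426758)
 nut 272 [0.64811325 0.14361103 0.14834676] [0.58612601 0.10757166 0.10124703] [0.73623203 0.18186457 0.16971735]
side bed 374 1454 c [0.58635054 0.12471887 0.08211515] n [-0.44539555 -0.03679816  0.89457738] tilt 26.545802314470418 yaw 4.722996851982823
 base pts 671 [0.53662916 0.07149822 0.01087507] [0.6917991  0.19474299 0.01994073]
((618.8704833984375, 133.90945434570312), (156.0428009033203, 108.4744873046875), 6.744454383850098)
 spanner red 256 ((940.0550537109375, -1252.432861328125), (1985.1298828125, 959.0552368164062), 88.26734924316406) z 0.023717430781713456
 steel 140 [ 0.8597934  -1.08814593  0.019     ] ((834.5842895507812, -1093.87646484375), (202.50917053222656, 68.68744659423828), 10.933252334594727)
 nut 223 [0.64547175 0.14611944 0.14962215] [0.58422102 0.08937049 0.108497  ] [0.73415876 0.18367696 0.16999518]
```

View pics/top_nut.png

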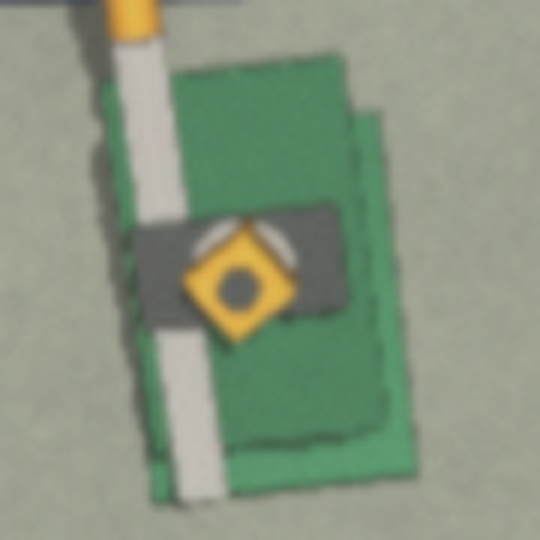

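```bash
cat >> h.py <<'E'
YAW=np.radians(4.8)
B=R.from_euler('z',YAW).as_matrix()@R.from_euler('y',-np.radians(26)).as_matrix()  # bed frame: x up slope, z normal
def tool(phi):  # tool z into the bed, tool x at angle phi (about bed normal) from bed x
    x=B@[np.cos(phi),np.sin(phi),0]; z=-B[:,2]; return np.c_[x,np.cross(z,x),z]
E
python3 - <<'E'
from rig import *
from h import *
e=on_plane(camera_params("top"),[[214.7,178.0]],np.array([0,0,.1476]),Z)[0]; foot=e-.053*B[:,2]
print("foot",foot)
for deg in range(-180,180,30):
    q=inverse_kinematics(foot+.037*B[:,2],tool(np.radians(deg))); q2=inverse_kinematics(foot+.15*B[:,2],tool(np.radians(deg)))
    print(deg,None if q is None else q.round(2),q2 is not None)
E
```

```text
foot [0.62601837 0.12876131 0.09996392]
-180 [ 0.35  0.47 -0.85  2.06  1.06  0.54  0.42] True
-150 [ 0.32  0.45 -0.81  2.06  1.03  0.52  0.96] True
-120 [ 0.56  0.63 -1.18  2.05  1.27  0.75  1.34] True
-90 [ 0.56  0.63 -1.18  2.05  1.27  0.75  1.86] True
-60 [-0.9   0.4   0.73  2.12 -0.62  0.31 -2.26] True
-30 [-0.37  0.33  0.05  2.09  0.31  0.29 -2.61] True
0 [-0.18  0.34 -0.17  2.08  0.55  0.32 -2.31] True
30 [ 0.    0.36 -0.4   2.07  0.74  0.37 -1.95] True
60 [-0.06  0.35 -0.32  2.08  0.68  0.36 -1.37] True
90 [-0.01  0.36 -0.38  2.07  0.72  0.37 -0.89] True
120 [ 0.16  0.4  -0.59  2.07  0.89  0.43 -0.5 ] True
150 [ 0.24  0.42 -0.7   2.06  0.96  0.47 -0.03] True
```

Run:
```python
from rig import *
from h import *
foot=np.array([.6260,.1288,.1000])
movep(foot+.18*B[:,2],tool(np.radians(225)))
s=sense();print(s["time_s"],s["joint_pos"].round(2))
im,d=camera("wrist");T=pose(s);cp=camera_params("wrist");np.save("w1.npy",im)
hsv=cv2.cvtColor(im,cv2.COLOR_RGB2HSV);H,S,V=[hsv[...,i].astype(int) for i in range(3)]
m=biggest((H>12)&(H<32)&(S>110)&(V>100));p,v,u=pix(m)
print("px",p.min(0),p.max(0))
P=on_plane(cp,p,foot+.047*B[:,2],B[:,2],T); L=(P-foot)@B
D=(at_depth(cp,p,d[v,u],T)-foot)@B; top=(D[:,2]>.043)&(D[:,2]<.053); print("z med",np.percentile(D[:,2],[10,50,90]))
print("all",cv2.minAreaRect(L[:,:2].astype(np.float32)*1000)); print("top",cv2.minAreaRect(L[top,:2].astype(np.float32)*1000))
x0,y0=(p.min(0)-50).astype(int).clip(0)
cv2.imwrite("pics/w1.png",im[:,:,::-1])
```

```text
3.0167 [ 0.69  0.2  -1.15  2.04  0.56  0.65  1.64]
px [173.   0.] [229.  42.]
z med [-0.04723635 -0.03912266 -0.02922569]
all ((-77.86559295654297, -149.63917541503906), (45.34792709350586, 33.587886810302734), 5.560600280761719)
top ((0.0, 0.0), (0.0, 0.0), 0.0)
```

View pics/w1.png

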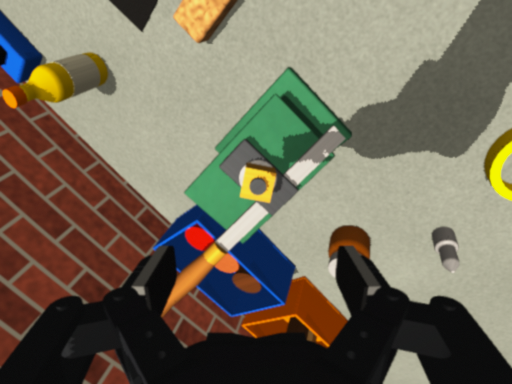

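The wrist view shows the nut at about (258,184), nearly square to the picture, with the stud end at (258,186).

Run:
```python
from rig import *
from h import *
foot=np.array([.6260,.1288,.1000])
s=sense();T=pose(s);im=np.load("w1.npy");cp=camera_params("wrist")
hsv=cv2.cvtColor(im,cv2.COLOR_RGB2HSV);H,S,V=[hsv[...,i].astype(int) for i in range(3)]
c=im[175:182,250:266].reshape(-1,3);print(c.mean(0))
box=np.zeros(H.shape,bool);box[155:212,230:285]=1
for vm in (120,170,200):
    m=biggest((H>12)&(H<32)&(S>110)&(V>vm)&box);p,v,u=pix(m)
    L=(on_plane(cp,p,foot+.047*B[:,2],B[:,2],T)-foot)@B
    print(vm,len(p),p.min(0),p.max(0),cv2.minAreaRect(L[:,:2].astype(np.float32)*1000))
st=biggest((S<60)&(V<130)&box&(np.hypot(*(np.indices(H.shape)-np.array([186,258])[:,None,None]))<13));p,v,u=pix(st)
L=(on_plane(cp,p,foot+.053*B[:,2],B[:,2],T)-foot)@B;print("stud",len(p),p.mean(0),L.mean(0)*1000,np.ptp(L,0)*1000)
cv2.imwrite("pics/w1c.png",cv2.resize(im[130:230,200:310,::-1],None,fx=6,fy=6,interpolation=2))
```

```text
[173.85714286 145.8125      59.41964286]
120 785 [240. 166.] [276. 202.] ((-0.3060755729675293, 1.4511127471923828), (33.820640563964844, 33.057865142822266), 32.50907897949219)
170 726 [240. 167.] [275. 202.] ((-0.002742767333984375, 1.4241828918457031), (32.981021881103516, 32.77147674560547), 32.94171142578125)
200 656 [240. 168.] [275. 202.] ((0.11051702499389648, 1.202981948852539), (32.16331100463867, 32.278167724609375), 32.94757080078125)
stud 176 [257.55681818 185.89772727] [-0.53355804  0.71924944 53.        ] [1.53005468e+01 1.53327358e+01 1.17961196e-13]
```

View pics/w1c.png

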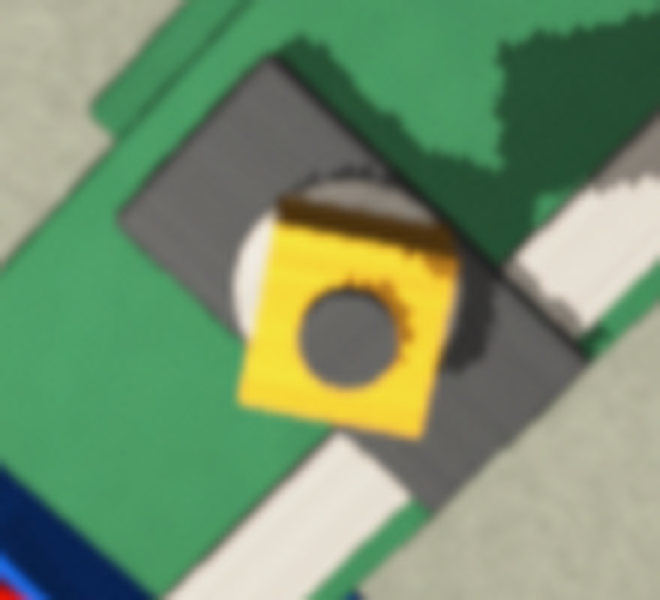

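```bash
cat >> h.py <<'E'
FOOT=np.array([.6260,.1288,.1000])+B@np.array([-.0002,.0010,0])
def tq(s): return float(s["ft_torque"]@s["tcp_rot"][:,2])
E
python3 - <<'E'
from rig import *
from h import *
ph=np.radians(212.9)
command_gripper(.06,40)
movep(FOOT+.10*B[:,2],tool(ph))
print(move_l(FOOT+.045*B[:,2],feed=.08,until_force=12))
s=sense();print(s["time_s"],((s["position"]-FOOT)@B*1000).round(1),s["wrist_force"].round(1))
command_gripper(.0,40)
s=sense();print("gap",s["finger_gap"],s["gripper_force"],((s["position"]-FOOT)@B*1000).round(1),s["wrist_force"].round(1),tq(s))
q=s["joint_pos"].copy();q0=q[6]
for a in (.6,1.2,1.8,2.2):
    q[6]=q0-a;move_joints(q);s=sense();print(a,s["time_s"].__round__(2),round(tq(s),2),s["wrist_force"].round(1),round(s["finger_gap"],4))
t0=tq(s)
while a<2.6:
    a+=.05;q[6]=q0-a;move_joints(q);s=sense();print(round(a,2),round(q0-s["joint_pos"][6],3),s["time_s"].__round__(2),round(tq(s),2),round(s["finger_gap"],4))
    if abs(tq(s)-t0)>.7: break
E
```

```text
False
4.7917 [ 0.5  0.1 45.6] [-0.5 -0.2 -0.1]
gap -0.00015377209575537394 3.3921172658301657 [-0.1  1.7 45.6] [-5.2  1.8  5.4] -0.01841289252844278
0.6 6.01 0.07 [-0.6 -0.4  2.7] -0.0
1.2 6.63 0.01 [-2.2 -0.2  3. ] -0.0004
1.8 7.26 0.04 [-3.2 -1.3  3.6] -0.0
2.2 7.72 -0.02 [-2.8 -0.5  2.8] -0.0
2.25 2.247 7.97 -0.04 0.0002
2.3 2.298 8.22 -0.01 -0.0001
2.35 2.348 8.47 0.03 -0.0
2.4 2.398 8.72 -0.03 0.0001
2.45 2.448 8.97 -0.03 -0.0002
2.5 2.498 9.22 0.02 -0.0003
2.55 2.548 9.47 -0.01 0.0
2.6 2.598 9.72 -0.02 -0.0
2.65 2.648 9.97 0.01 -0.0002
```

Run:
```python
from rig import *
from h import *
s=sense();print(((s["position"]-FOOT)@B*1000).round(1),(B.T@s["tcp_rot"]).round(3),s["joint_pos"].round(2),s["time_s"])
a,_=camera("side");b,_=camera("top")
cv2.imwrite("pics/miss.png",np.hstack([cv2.resize(x[:,:,::-1],None,fx=4,fy=4,interpolation=2) for x in (a[150:280,150:250],b[110:240,160:260])]))
```

```text
[-0.   1.7 45.7] [[ 0.481  0.877  0.001]
 [ 0.877 -0.481  0.002]
 [ 0.002 -0.    -1.   ]] [ 0.31  0.43 -0.8   2.06  0.99  0.51 -1.61] 9.975
```

View pics/miss.png

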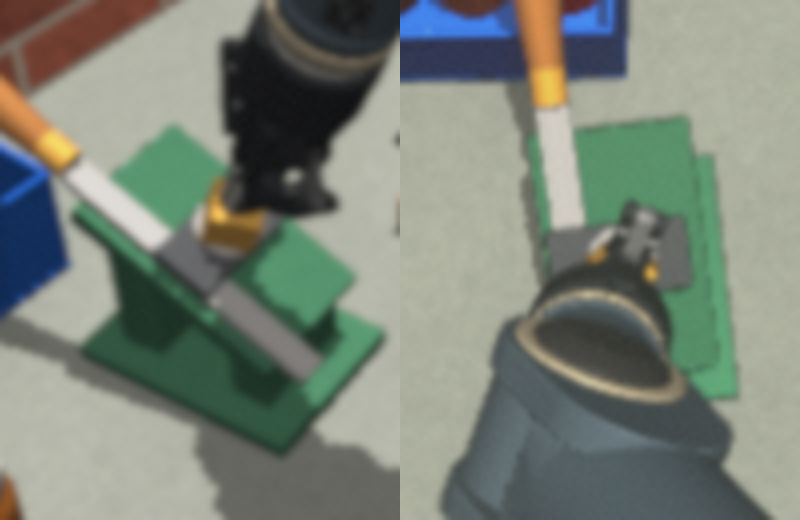

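Run:
```python
from rig import *
from h import *
for n,c in (("side",[(230,201),(211,200),(222,196),(236,200),(209,204),(205,190)]),("top",[(221,169),(218,165),(225,168),(219,173),(210,174),(223,178)])):
    im,d=camera(n);cp=camera_params(n)
    P=at_depth(cp,c,[d[v,u] for u,v in c])
    for q,l,(u,v) in zip(c,(P-FOOT)@B*1000,c): print(n,q,im[v,u],l.round(0))
```

```text
side (230, 201) [58 58 56] [-53.  27. 140.]
side (211, 200) [27 28 28] [-9. 14. 76.]
side (222, 196) [75 76 72] [-26.   8. 108.]
side (236, 200) [175 177 164] [ -23. -163.  -97.]
side (209, 204) [135 102  51] [-7.  7. 47.]
side (205, 190) [136 161 138] [  74. -151. -144.]
top (221, 169) [116 118 110] [ 40. -25. 146.]
top (218, 165) [91 93 88] [ 45. -18. 123.]
top (225, 168) [77 79 76] [ 41. -34. 141.]
top (219, 173) [105 106 101] [ 33. -21. 152.]
top (210, 174) [128 102  62] [ 9. 10. 46.]
top (223, 178) [192 156  79] [ -4. -20.  44.]
```

Run:
```python
from rig import *
from h import *
a,d=camera("wrist");b,_=camera("side");s=sense();T=pose(s);cp=camera_params("wrist")
w=a[:,:,::-1][120:384,100:420]
cv2.imwrite("pics/w2.png",np.hstack([cv2.resize(w,(485,400),interpolation=2),cv2.resize(b[160:235,180:239,::-1],(315,400),interpolation=2)]))
for u,v in [(256,y) for y in range(200,384,15)]:
    print(u,v,a[v,u],((at_depth(cp,[(u,v)],[d[v,u]],T)[0]-FOOT)@B*1000).round(0))
```

```text
256 200 [169 162 151] [10. 19. 21.]
256 215 [131  87  22] [ 9. 16. 39.]
256 230 [244 200  49] [ 6. 12. 49.]
256 245 [13 12 11] [ 6. 11. 64.]
256 260 [11 11  9] [ 6. 11. 79.]
256 275 [26 25 23] [ 4.  8. 85.]
256 290 [26 24 23] [ 0.  1. 86.]
256 305 [25 24 21] [-4. -6. 85.]
256 320 [181 179 157] [ -77. -139.  -72.]
256 335 [97 97 84] [ -86. -156.  -68.]
256 350 [14 14 14] [  6.  11. 129.]
256 365 [13 14 14] [  6.  11. 134.]
256 380 [14 14 14] [  5.  11. 138.]
```

View pics/w2.png

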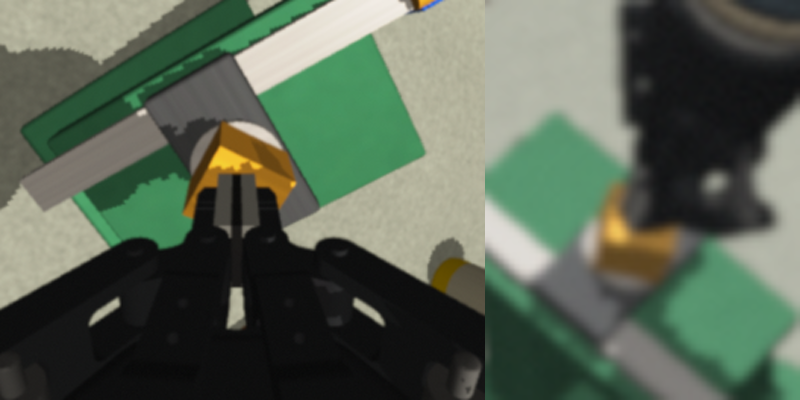

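Run:
```python
from rig import *
from h import *
move_l(FOOT+.15*B[:,2],feed=.2)
out=[]
for g in (0,.05):
    command_gripper(g); s=sense();T=pose(s);cp=camera_params("wrist");im,d=camera("wrist")
    v,u=np.mgrid[0:384,0:512]; P=at_depth(cp,np.c_[u.ravel(),v.ravel()],d.ravel(),T); L=((P-s["position"])@s["tcp_rot"]).reshape(384,512,3)*1000
    m=(d>.05)&(abs(L[...,0])<25)&(abs(L[...,1])<70)&(L[...,2]<60)
    print(g,s["finger_gap"],"time",s["time_s"],"max tool z of finger pts",np.percentile(L[m][:,2],[90,99,100]))
    zs=L[m]; k=zs[:,2]>zs[:,2].max()-6; print(" tip pts",zs[k].mean(0),zs[k].min(0),zs[k].max(0), "rows",v[m][k].min())
    out.append(im[150:384,100:412,::-1])
cv2.imwrite("pics/w3.png",np.hstack(out))
```

```text
0 9.684032162626855e-05 time 11.1667 max tool z of finger pts [-51.75955814 -15.82010043  -5.1712693 ]
 tip pts [ 9.6980671   0.19512373 -9.00306654] [  6.24272631 -11.86595441 -11.15323026] [11.49062428 12.78198104 -5.1712693 ] rows 234
0.05 0.0501787151604325 time 11.75 max tool z of finger pts [-49.52371605 -14.40931745  -4.69436108]
 tip pts [ 1.61446466 -0.49505079 -8.37912211] [-10.6653364  -31.22820017 -10.66056619] [11.17362748 31.53244153 -4.69436108] rows 237
```

View pics/w3.png

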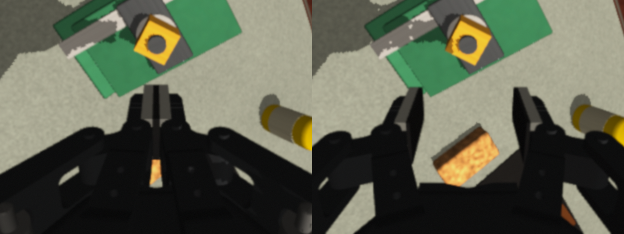

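The pads end about 7 mm behind the reported TCP, not 25 mm ahead of it, so the first attempt closed above the stud. In the last picture the nut is at about crop (155,44) and still free. I'll re-measure its angle and go about 31 mm deeper.

```bash
cat >> h.py <<'E'
def nut_angle(im,T,cp):
    hsv=cv2.cvtColor(im,cv2.COLOR_RGB2HSV);H,S,V=[hsv[...,i].astype(int) for i in range(3)]
    m=(H>12)&(H<32)&(S>110)&(V>165);p,v,u=pix(m)
    L=(on_plane(cp,p,FOOT+.047*B[:,2],B[:,2],T)-FOOT)@B; k=np.linalg.norm(L[:,:2],axis=1)<.027
    return k.sum(),cv2.minAreaRect(L[k,:2].astype(np.float32)*1000)
E
python3 - <<'E'
from rig import *
from h import *
s=sense();im,d=camera("wrist");print(nut_angle(im,pose(s),camera_params("wrist")))
ph=np.radians(212.9)
command_gripper(.06,40)
movep(FOOT+.10*B[:,2],tool(ph))
s=sense();im,d=camera("wrist");print(nut_angle(im,pose(s),camera_params("wrist")),s["joint_pos"].round(2))
E
```

```text
(np.int64(830), ((-0.0007653236389160156, -0.6174907684326172), (33.00224685668945, 32.531280517578125), 33.97567367553711))
(np.int64(1219), ((0.3644075393676758, 0.21533584594726562), (31.872264862060547, 32.455604553222656), 32.85542678833008)) [ 0.7   0.58 -1.36  2.05  1.14  0.83  0.95]
```

Run:
```python
from rig import *
from h import *
ph=np.radians(212.9)
print(move_l(FOOT+.016*B[:,2],feed=.08,until_force=12))
s=sense();print(s["time_s"],((s["position"]-FOOT)@B*1000).round(1),s["wrist_force"].round(1))
command_gripper(.0,40)
s=sense();print("gap",s["finger_gap"],s["gripper_force"],((s["position"]-FOOT)@B*1000).round(1),s["wrist_force"].round(1),tq(s),s["joint_pos"].round(2))
if .025<s["finger_gap"]<.04:
    q=s["joint_pos"].copy();q0=q[6]
    for a in (.6,1.2,1.8,2.2):
        q[6]=q0-a;move_joints(q);s=sense();print(a,s["time_s"].__round__(2),round(tq(s),2),s["wrist_force"].round(1),round(s["finger_gap"],4))
        if abs(tq(s))>1: break
    t0=tq(s)
    while a<2.6 and abs(tq(s))<1:
        a+=.05;q[6]=q0-a;move_joints(q);s=sense();print(round(a,2),round(q0-s["joint_pos"][6],3),s["time_s"].__round__(2),round(tq(s),2),round(s["finger_gap"],4))
        if abs(tq(s)-t0)>.6: break
```

```text
False
15.3083 [ 0.3  0.2 16.4] [ 0.5 -0.1 -0.2]
gap 0.031162727282442744 47.41023044667514 [ 0.3  0.5 17.1] [-5.7 -2.3  7.4] -0.08263456683052461 [ 0.55  0.69 -1.18  2.04  1.34  0.78  0.82]
0.6 16.29 0.18 [-0.7 -1.7  0.7] 0.0316
1.2 16.92 0.15 [-0.7 -3.2  1.3] 0.0315
1.8 17.54 -1.2 [-2.4 -4.9  2.8] 0.0313
```

Run:
```python
from rig import *
from h import *
s=sense();q=s["joint_pos"].copy();q0=q[6];print(round(tq(s),2))
for a in (.03,.06):
    q[6]=q0-a;move_joints(q);s=sense();print(a,round(q0-s["joint_pos"][6],3),round(tq(s),2),s["finger_gap"])
q[6]=q0+.03;move_joints(q);s=sense();print("back",round(tq(s),2))
q[6]=q0+.0;move_joints(q);s=sense();print("fwd",round(tq(s),2))
q[6]=q0+.03;move_joints(q)
command_gripper(.06)
s=sense();phi=np.degrees(np.arctan2(*(B.T@s["tcp_rot"])[1::-1,0]));print("phi",phi)
move_l(FOOT+.12*B[:,2],feed=.2)
s=sense();im,d=camera("wrist");print(s["time_s"],nut_angle(im,pose(s),camera_params("wrist")))
```

```text
-1.2
0.03 0.028 -1.46 0.031293726133371245
0.06 0.059 -1.34 0.03111338261202731
back -0.17
fwd 0.18
phi 111.81077787579197
19.85 (np.int64(1132), ((0.04729175567626953, -0.34356117248535156), (32.9713020324707, 32.40792465209961), 21.776845932006836))
```

```bash
cat >> h.py <<'E'
def down(a): 
    x=np.array([np.cos(a),np.sin(a),0]);z=-Z;return np.c_[x,np.cross(z,x),z]
def red(im,T,cp,zt=.023):
    hsv=cv2.cvtColor(im,cv2.COLOR_RGB2HSV);H,S,V=[hsv[...,i].astype(int) for i in range(3)]
    m=biggest(((H<8)|(H>172))&(S>150)&(V>70));p,v,u=pix(m)
    return len(p),cv2.minAreaRect(on_plane(cp,p,np.array([0,0,zt]),Z,T)[:,:2].astype(np.float32)*1000)
E
python3 - <<'E'
from rig import *
from h import *
for a in (111.8,111.8-20,111.8-45,-68.2,-90,-113):
    r=np.radians(a if a>0 else a+180); hp=FOOT+.034*B[:,2]-.125*(B@[np.cos(r),np.sin(r),0])
    q=inverse_kinematics(hp-.016*B[:,2],tool(np.radians(a)));print(a,hp.round(3),None if q is None else q.round(2))
command_gripper(.05)
c=np.array([.509,-.310]);
for a in (np.radians(89.2),):
    print(inverse_kinematics([*c,-.002],down(a)))
    movep([*c,.13],down(a))
s=sense();im,d=camera("wrist");print(s["time_s"],s["joint_pos"].round(2),red(im,pose(s),camera_params("wrist")))
E
```

```text
111.8 [0.662 0.016 0.151] [ 0.75  0.7  -1.17  1.94  1.2   0.72 -0.59]
91.8 [0.625 0.004 0.132] [ 0.76  0.63 -1.1   2.04  1.21  0.61 -0.98]
66.8 [0.576 0.01  0.109] [ 0.68  0.53 -0.97  2.17  1.27  0.46 -1.55]
-68.2 [0.662 0.016 0.151] [ 0.83  0.86 -1.37  1.94  1.35  0.91  2.48]
-90 [0.621 0.004 0.13 ] [ 0.88  0.84 -1.37  2.05  1.4   0.86  2.03]
-113 [0.577 0.01  0.109] [ 0.89  0.8  -1.35  2.16  1.46  0.8   1.51]
[ 1.15398281  0.88449911 -0.99262834  1.85910625  0.9258927   0.9453126
 -0.29211925]
21.8 [ 1.14  0.64 -0.95  1.79  0.6   1.03 -0.05] (3323, ((509.14398193359375, -309.66326904296875), (25.001832962036133, 124.66365814208984), 0.5521336197853088))
```

Run:
```python
from rig import *
from h import *
a=np.radians(90.55);c=[.5091,-.3097]
movep([*c,.05],down(a))
print(move_l([*c,-.001],feed=.06,until_force=10))
command_gripper(0,100);s=sense();print("gap",s["finger_gap"],s["position"].round(4),s["time_s"],s["wrist_force"].round(1))
move_l([*c,.12],feed=.15)
s=sense();T=pose(s);cp=camera_params("wrist");im,d=camera("wrist")
v,u=np.mgrid[0:384,0:512];P=at_depth(cp,np.c_[u.ravel(),v.ravel()],d.ravel(),T);L=((P-s["position"])@s["tcp_rot"]).reshape(384,512,3)*1000
m=(d>.05)&(L[...,0]>20)&(L[...,0]<170)&(abs(L[...,1])<50)&(abs(L[...,2]+7)<35)
Q=L[m];print(m.sum(),Q.min(0),Q.max(0))
A=np.c_[Q[:,0],Q[:,1],np.ones(len(Q))]
for lo in range(20,160,15):
    k=(Q[:,0]>lo)&(Q[:,0]<lo+15)
    if k.sum()>5:print(lo,k.sum(),"z",np.percentile(Q[k,2],[10,50,90]).round(1),"y",np.percentile(Q[k,1],[1,50,99]).round(1))
cv2.imwrite("pics/w4.png",im[:,:,::-1]);np.save("w4d.npy",d);np.save("w4.npy",im);print(s["time_s"],s["finger_gap"])
```

```text
True
gap 0.021673297787229324 [ 0.5112 -0.3098  0.0017] 23.4833 [-1.7  0.1 20. ]
15118 [ 20.00623871 -31.30868007 -24.1967739 ] [122.90179636  28.56551232  -4.21145825]
20 1430 z [-22.5 -21.7 -20.5] y [-12.3  -0.5  11.1]
35 1602 z [-22.4 -21.6 -20.4] y [-12.4  -0.5  10.8]
50 1746 z [-22.4 -21.3 -17.1] y [-12.3  -0.9  10.7]
65 1561 z [-17.8 -17.  -16.1] y [-11.   -1.    8.8]
80 2368 z [-18.1 -17.  -15.7] y [-28.4  -1.4  25.4]
95 4700 z [-18.8 -17.9 -17. ] y [-30.1  -1.1  27.4]
110 1711 z [-18.9 -17.9 -15.2] y [-30.7 -18.6  27.8]
24.45 0.021972087059224498
```

View pics/w4.png

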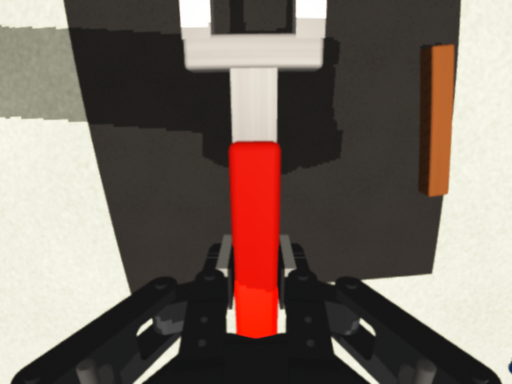

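The picture shows the spanner straight in the grip. Its mouth bottom is at row 33, the prongs' inner edges are at columns 211 and 295, and the handle's front end is at row 143.

Run:
```python
from rig import *
from h import *
cp=camera_params("wrist");n=np.array([0,0,1.])
f=lambda pts,z:(on_plane(cp,pts,np.array([0,0,z]),n,np.eye(4))*1000).round(1)
print("mouth bottom, prong inner L/R, outer L/R",f([(255,33),(211,20),(296,20),(180,20),(327,20)],-.018)[:,:2].tolist())
print("handle end",f([(255,143)],-.0217)[:,:2])
```

```text
mouth bottom, prong inner L/R, outer L/R [[106.8, -0.5], [111.8, -18.4], [111.8, 16.2], [112.1, -31.1], [112.1, 28.9]]
handle end [[62.1 -0.5]]
```

```bash
cat >> h.py <<'E'
J=np.array([.125,-.0011,-.012])
def sp(phi,back=0,up=0,off=.034,dy=0):  # TCP position/orientation with the jaw centre on the nut, phi in deg
    t=tool(np.radians(phi)); return FOOT+(off+up)*B[:,2]-t@(J+np.array([back,dy,0])),t
E
python3 - <<'E'
from rig import *
from h import *
s=sense();p=s["position"]
print(sp(111.8,.06)[0],[inverse_kinematics(*sp(111.8,b,u)) is not None for b,u in((.06,.08),(.06,0),(0,0))])
move_l([p[0],p[1],.24],feed=.25)
movep(*sp(111.8,.06,.08))
s=sense();print(s["time_s"],s["joint_pos"].round(2))
move_l(sp(111.8,.06)[0],feed=.12)
s=sense();im,d=camera("wrist");T=pose(s);cp=camera_params("wrist");print(s["time_s"],nut_angle(im,T,cp),s["wrist_force"].round(1))
cv2.imwrite("pics/w5.png",im[:,:,::-1])
E
```

```text
[ 0.69291408 -0.03654203  0.15025095] [True, True, True]
26.3 [ 0.82  0.46 -1.04  1.89  0.69  0.64 -0.1 ]
27.1167 (np.int64(0), ((0.0, 0.0), (0.0, 0.0), 0.0)) [-0.1 -0.  -1.8]
```

View pics/w5.png

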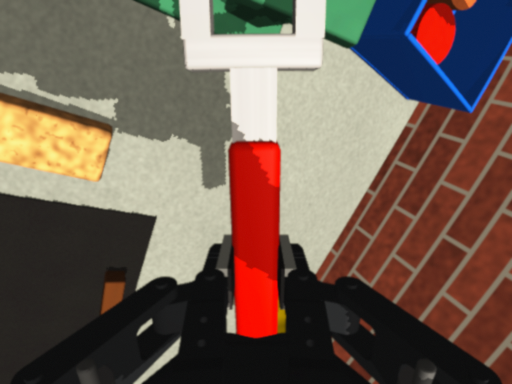

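The spanner is still square in the grip, with the mouth at (255,33) facing the jig. The glue bottle shows just behind the handle at (281,320), and sliding in moves away from it.

Run:
```python
from rig import *
from h import *
r=move_l(sp(111.8,0)[0],feed=.05,until_force=20)
s=sense();P0=sp(111.8,0)
print(r,s["time_s"],((s["position"]-P0[0])@P0[1]*1000).round(1),(s["tcp_rot"].T@s["wrist_force"]).round(1),(s["tcp_rot"].T@s["ft_torque"]).round(2))
```

```text
False 28.5167 [-0.5 -0.1  0.1] [-0.1 -1.1  1.8] [0.66 0.2  0.02]
```

Run:
```python
from rig import *
from h import *
phi=111.8
while phi>62:
    phi-=4 if phi>90 else 2
    move_l(*sp(phi),feed=.06)
    s=sense();f=s["tcp_rot"].T@s["wrist_force"];t=sp(phi)
    ang=np.degrees(np.arctan2(*(B.T@s["tcp_rot"])[1::-1,0]))
    print(round(phi,1),round(ang,1),round(s["time_s"],2),f.round(1),round(s["finger_gap"],4),((s["position"]-t[0])@t[1]*1000).round(1))
    if abs(f[1])>45: break
```

```text
107.8 107.8 28.81 [ 0.2 -0.9  2.5] 0.0218 [-0.5  0.2 -0.1]
103.8 103.9 29.1 [-0.1 -0.9  2.5] 0.0221 [-0.2  0.5 -0.1]
99.8 100.0 29.39 [-1.   0.8  2.8] 0.0218 [-0.   1.2 -0.3]
95.8 96.0 29.68 [-1.8  2.1  3. ] 0.0222 [-0.1  1.7 -0.4]
91.8 91.9 29.98 [-2.5  3.7  2.6] 0.0221 [-0.2  1.4 -0.3]
87.8 87.9 30.27 [-2.3  4.   2.4] 0.0218 [-0.2  1.1 -0.2]
85.8 85.9 30.52 [-2.9  3.6  1.9] 0.0217 [-0.2  1.3 -0.2]
83.8 83.9 30.77 [-1.   4.1  2.2] 0.0219 [-0.2  1.2 -0.2]
81.8 81.9 31.02 [-1.8  4.9  2.2] 0.0218 [-0.2  1.2 -0.2]
79.8 79.9 31.27 [-1.1  4.6  1.9] 0.022 [-0.2  1.1 -0.2]
77.8 77.9 31.52 [-1.8  4.5  2.6] 0.0221 [-0.2  1.1 -0.1]
75.8 75.9 31.77 [-2.7  4.1  2.2] 0.0218 [-0.2  1.1 -0.1]
73.8 74.0 32.02 [-2.   5.3  2. ] 0.0218 [-0.2  1.5 -0.2]
71.8 72.1 32.27 [-2.6  7.4  2.4] 0.0218 [-0.2  2.5 -0.3]
69.8 70.2 32.52 [-3.7  8.8  3.5] 0.0216 [-0.3  3.6 -0.5]
67.8 68.3 32.77 [-4.5 10.7  3.2] 0.0222 [-0.6  4.4 -0.6]
65.8 66.4 33.02 [-3.8 14.1  3.7] 0.0218 [-0.5  6.  -0.8]
63.8 64.4 33.27 [-5.7 14.1  3.2] 0.022 [-1.   6.5 -0.8]
61.8 62.5 33.52 [-4.8 18.   3.9] 0.0215 [-0.9  8.  -1. ]
```

Run:
```python
from rig import *
from h import *
sleep(.2);s=sense();t=s["tcp_rot"];f=t.T@s["wrist_force"];m=t.T@s["ft_torque"];print(f.round(1),m.round(2),"lever",((FOOT-s["position"])@t*1000).round(1))
print("moment about nut (ref TCP)",round(m[2]-np.cross((FOOT-s["position"])@t,f)[2],2))
n="top";cp=camera_params(n);im,d=camera(n)
hsv=cv2.cvtColor(im,cv2.COLOR_RGB2HSV);H,S,V=[hsv[...,i].astype(int) for i in range(3)]
p,v,u=pix((H>12)&(H<32)&(S>110)&(V>110));L=(on_plane(cp,p,FOOT+.047*B[:,2],B[:,2])-FOOT)@B;k=np.linalg.norm(L[:,:2],axis=1)<.027
print(k.sum(),cv2.minAreaRect(L[k,:2].astype(np.float32)*1000))
cv2.imwrite("pics/t5.png",np.hstack([cv2.resize(im[130:230,160:260,::-1],(400,400),interpolation=2),cv2.resize(camera("wrist")[0][:200,140:372,::-1],(400,400))]))
```

```text
[-6.1 17.1  3.7] [-3.29 -1.45 -3.19] lever [126.   -7.7  22.5]
moment about nut (ref TCP) -5.3
149 ((2.347410202026367, -0.44529151916503906), (31.0289363861084, 36.349830627441406), 83.23639678955078)
```

View pics/t5.png

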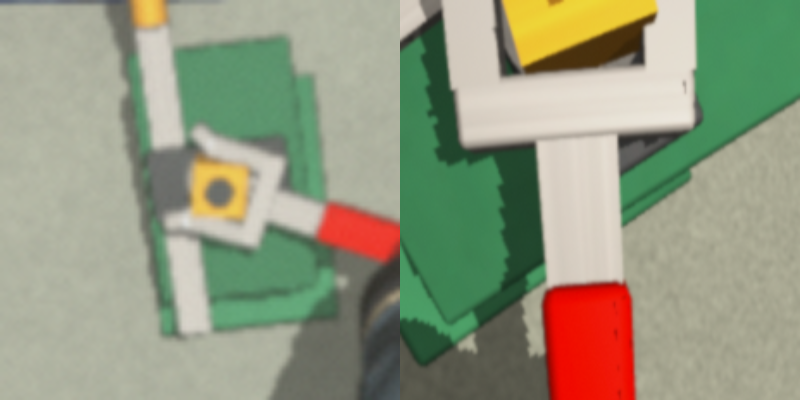

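The nut turned to about 83° in the bed frame and then stopped, with 5.3 N m on it against the 1.5 N m clamp friction. That is the firm stop. I'll ease the spanner back to the nut's angle and slide it off.

Run:
```python
from rig import *
from h import *
def rep(l):
    s=sense();t=s["tcp_rot"];print(l,round(s["time_s"],1),(t.T@s["wrist_force"]).round(1),(t.T@s["ft_torque"]).round(2))
    return s
for phi in (70,76,80,82.5): move_l(*sp(phi),feed=.06);rep(phi)
r=move_l(sp(82.5,.065)[0],feed=.06,until_force=15);s=rep(("out",r))
if not r:
    n="top";cp=camera_params(n);im,d=camera(n)
    hsv=cv2.cvtColor(im,cv2.COLOR_RGB2HSV);H,S,V=[hsv[...,i].astype(int) for i in range(3)]
    p,v,u=pix((H>12)&(H<32)&(S>110)&(V>110));L=(on_plane(cp,p,FOOT+.047*B[:,2],B[:,2])-FOOT)@B;k=np.linalg.norm(L[:,:2],axis=1)<.027
    print("nut",k.sum(),cv2.minAreaRect(L[k,:2].astype(np.float32)*1000))
    move_l(sp(82.5,.065,.08)[0],feed=.15)
    s=rep("up");im,d=camera("wrist");T=pose(s);cp=camera_params("wrist")
    v,u=np.mgrid[0:384,0:512];P=at_depth(cp,np.c_[u.ravel(),v.ravel()],d.ravel(),T);L=((P-s["position"])@s["tcp_rot"]).reshape(384,512,3)*1000
    m=(d>.05)&(L[...,0]>20)&(L[...,0]<120)&(abs(L[...,1])<50)&(abs(L[...,2]+7)<35);Q=L[m]
    for lo in (20,40,66,95,108):
        k=(Q[:,0]>lo)&(Q[:,0]<lo+10);print(lo,k.sum(),"z",np.median(Q[k,2]).round(1),"y",np.percentile(Q[k,1],[1,99]).round(1))
    print(nut_angle(im,T,cp))
```

```text
70 34.3 [-3.9  6.7  2.6] [-0.91 -1.03 -0.91]
76 34.6 [-4.5  2.3  0.8] [-0.12 -0.97  0.29]
80 34.9 [-3.3  1.9  0.8] [ 0.01 -0.79  0.21]
82.5 35.2 [-2.   2.   2.8] [-0.02 -0.51  0.23]
('out', False) 36.4 [-0.8 -2.   1.7] [ 0.64 -0.13 -0.05]
nut 173 ((2.317852020263672, -1.3506088256835938), (33.557952880859375, 36.72510528564453), 84.52277374267578)
up 37.1 [ 0.3 -1.7  2.8] [ 0.72 -0.25 -0.06]
20 941 z -21.7 y [-11.9  11.6]
40 1076 z -21.8 y [-12.2  11. ]
66 1052 z -17.1 y [-10.7   9.3]
95 3554 z -18.1 y [-29.6  27.5]
108 1750 z -18.0 y [-30.3  28.1]
(np.int64(0), ((0.0, 0.0), (0.0, 0.0), 0.0))
```

Run:
```python
from rig import *
from h import *
a=np.radians(90.55);c=[.5105,-.3098]
p=sense()["position"];move_l([p[0],p[1],p[2]+.04],feed=.2)
movep([*c,.15],down(a))
move_l([*c,.03],feed=.15)
r=move_l([*c,.001],feed=.04,until_force=6);s=sense();print(r,s["position"].round(4),s["wrist_force"].round(1),s["time_s"])
command_gripper(.05)
move_l([*c,.15],feed=.15)
s=sense();im,d=camera("wrist");T=pose(s);cp=camera_params("wrist");print(s["time_s"],s["finger_gap"],red(im,T,cp))
v,u=np.mgrid[0:384,0:512];P=at_depth(cp,np.c_[u.ravel(),v.ravel()],d.ravel(),T).reshape(384,512,3)
hsv=cv2.cvtColor(im,cv2.COLOR_RGB2HSV);m=(hsv[...,1]<60)&(hsv[...,2]>100)&(abs(P[...,0]-.51)<.035)&(P[...,1]>-.245)&(P[...,1]<-.16)
print("jaw z",m.sum(),np.percentile(P[m][:,2],[5,50,95]).round(4))
n="top";cp=camera_params(n);im,d=camera(n);np.save("topE.npy",im)
i0=np.load("top_im.npy");df=np.abs(im.astype(int)-i0).max(2)>60;df=cv2.morphologyEx(df.astype(np.uint8),cv2.MORPH_OPEN,np.ones((3,3)))
k,l,st,ce=cv2.connectedComponentsWithStats(df);print([(*ce[i].round(),st[i,4]) for i in range(1,k) if st[i,4]>15])
hsv=cv2.cvtColor(im,cv2.COLOR_RGB2HSV);H,S,V=[hsv[...,i].astype(int) for i in range(3)]
p,v,u=pix((H>12)&(H<32)&(S>110)&(V>165));L=(on_plane(cp,p,FOOT+.047*B[:,2],B[:,2])-FOOT)@B;k=np.linalg.norm(L[:,:2],axis=1)<.027
print("nut",k.sum(),cv2.minAreaRect(L[k,:2].astype(np.float32)*1000))
```

```text
True [ 0.51   -0.3097  0.0018] [-1.  -0.3  4.6] 40.1833
41.7083 0.05038773733029345 (2956, ((509.6963195800781, -309.40478515625), (25.45220947265625, 124.2789077758789), 1.262846827507019))
jaw z 3484 [0.0163 0.0197 0.2942]
[(np.float64(473.0), np.float64(244.0), np.int32(7871)), (np.float64(505.0), np.float64(222.0), np.int32(457)), (np.float64(351.0), np.float64(221.0), np.int32(429)), (np.float64(346.0), np.float64(312.0), np.int32(1102)), (np.float64(420.0), np.float64(336.0), np.int32(3874)), (np.float64(332.0), np.float64(310.0), np.int32(26)), (np.float64(334.0), np.float64(339.0), np.int32(18)), (np.float64(329.0), np.float64(343.0), np.int32(21)), (np.float64(337.0), np.float64(348.0), np.int32(20)), (np.float64(320.0), np.float64(352.0), np.int32(21)), (np.float64(291.0), np.float64(365.0), np.int32(255))]
nut 144 ((1.3267717361450195, -0.25433349609375), (32.583885192871094, 32.58142852783203), 0.4069404602050781)
```

```bash
python3 -c "
from rig import *
print(finish_job())"
```

```text
the job is handed in; nothing more can be done
None
```

I ran the nut down to snug with the fingers, tightened it with the spanner to what the torque showed was its firm stop, laid the spanner flat on the mat, and handed in at about 42 s; the verdict was not shown, and I inferred the clamp angle from torque rather than measuring it.

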